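Uncouple the trailer drawbar and hold it up

TASK

Uncouple the bicycle trailer's drawbar on the trial board so that the ball can be greased: pull the yellow safety pin up out of the coupler against its sprung catch and leave it in the blue parts tray, then pull the red latch handle sideways against its spring and lift the coupler off the ball. Finish while still holding the drawbar up in the gripper, steady, with the coupler raised about 8 cm above where it sat on the ball; do not let go of it. Leave the tray, the spanner, the screwdriver, the tape roll and the wooden offcut where they are.

Things in the scene. Friction and masses are not known exactly. Their poses are not given: they have to be found in the camera images.
- rig: plywood trial board 200 x 500 x 18 mm, screwed down; origin under the ball on the bench surface, z up, its y axis runs from the ball along the drawbar to the drawbar's hinge, its -x side is the side of the red latch handle (it faces the robot, yaw within 0.3). All other 'board' directions below are along these axes
- ballmount: steel pedestal fixed on the board with the hitch ball, 32 mm in diameter on a 16 mm neck, flat underneath; origin as the board's; does not move
- ball (a point): centre of the hitch ball, 92 mm above the bench; the top of the ball is at 108 mm
- drawbar: blue 30 mm square tube with a cast aluminium coupler at its -y end, about 0.6 kg (about 5 N to lift at the coupler); origin on the hinge axis; it swings upward only, about the board's x axis, and falls back if let go; axes as the board's while it is down; it carries the latch and the pin's catch
- coupler (a point): top of the coupler's round socket (52 mm across), straight above the ball; 122 mm above the bench while coupled: the height that has to rise by about 80 mm. On the socket's -x side a flat lug (top 100 mm above the bench, reaching 52 mm from the ball's centre, 48 mm wide) holds the safety pin, with a small sprung steel catch (top at 114 mm) on the pin's +y side
- hinge_pin (a point): middle of the drawbar's hinge pin, 360 mm from the ball along the board's +y, 101 mm above the bench, in a fixed steel bracket; coupler and latch move on arcs about it when the drawbar is lifted
- latch (a joint): how far the steel latch bolt is pulled out along the board's -x, in m: 0 is home under the ball (a spring draws it back: 4 N at the start, 7.5 N at the end), 0.014 the stop; from about 0.006 it is clear of the ball and the coupler can be lifted. Blocked while the safety pin is in. Lifting the handle lifts the drawbar
- latch_handle (a point): middle of the grip of the red upright latch handle, a plate 10 mm thick (board x), 24 mm wide (board y), standing from 84 to 137 mm above the bench; this point is 115 mm up and 87 mm from the ball towards -x; free room of 30 mm between the handle and the lug. Moves out with the latch and up with the drawbar; axes as the drawbar's
- pin: yellow-handled safety pin, 60 g, standing in the lug 40 mm from the ball towards -x; origin in the middle of the underside of its 26 mm flange, z along the pin towards the handle; leaves straight upward, the catch gives at about 5 to 10 N
- pin_handle (a point): on the pin's axis, middle of its handle, a smooth upright cylinder 18 mm in diameter reaching from 28 mm below to 17 mm above this point; the 26 mm flange is under it, 37 mm below this point, and the 8 mm steel shank reaches 63 mm below this point; 137 mm above the bench at the start
- pin_tip (a point): rounded lower end of the pin's shank (the pin topples over if stood on it), 63 mm below the handle's middle while the pin is upright
- tray: loose blue open parts tray, 160 x 130 mm (x, y), 25 mm high, walls 4 mm, floor 4 mm thick; origin at the centre of its underside; one of two places on the right of the bench, the wooden offcut is at the other
- bolt: loose spare bolt, 39 mm long, 17 mm head, lying in the tray near its +y wall; origin under its middle; it may be touched
- offcut: loose wooden block 85 x 55 x 45 mm on the bench; to be left alone; origin under its centre
- spanner: loose spanner, 170 mm, lying on the board beside the drawbar on the +x side; to be left alone
- tape: cardboard tape roll, 100 mm across, 48 mm high, standing flat on the right beyond the board; to be left alone; origin under its centre
- driver: screwdriver with an orange handle lying on the bench on the robot's side of the board; to be left alone

How it is judged:
On the way, in this order (a step that is already met when the one before it is completed fails the run):
1. the safety pin is out of the coupler and lies in the tray, let go (x of pin in the frame of tray between -0.076 and 0.076 m and y of pin in the frame of tray between -0.061 and 0.061 m and z of pin in the frame of tray between 0 and 0.042 m and x of pin_tip in the frame of tray between -0.076 and 0.076 m and y of pin_tip in the frame of tray between -0.061 and 0.061 m and z of pin_tip in the frame of tray between 0 and 0.042 m and contact force between the fingers and pin below 0.05 N), for 0.2 s.
2. the latch is pulled clear of the ball while the coupler still sits on it (value of joint latch above 0.0065 m and z of coupler in the frame of rig below 0.13 m), for 0.05 s.
3. the coupler is lifted off the ball (z of coupler in the frame of rig above 0.17 m), for 0.1 s.
At the end, for the whole second after the job is handed in: The drawbar is held still in the fingers with the coupler 55 to 120 mm higher than it sat on the ball, touching neither the ball nor any loose thing, and the safety pin lies within the tray's walls, its flange and tip less than 42 mm above the tray's underside (z of coupler in the frame of rig between 0.177 and 0.242 m and angular speed of drawbar below 0.12 rad/s and contact force between the fingers and drawbar above 1.5 N and contact force between each of ballmount, pin, tray, offcut, spanner, tape, driver, bolt and drawbar below 0.05 N and x of pin in the frame of tray between -0.076 and 0.076 m and y of pin in the frame of tray between -0.061 and 0.061 m and z of pin in the frame of tray between 0 and 0.042 m and x of pin_tip in the frame of tray between -0.076 and 0.076 m and y of pin_tip in the frame of tray between -0.061 and 0.061 m and z of pin_tip in the frame of tray between 0 and 0.042 m); the arm keeps its last pose, push and grip.
It fails at once if a thing lying about (offcut, spanner, tape or screwdriver) is moved more than 30 mm (distance of any of offcut, spanner, tape, driver from where it was at the start of the episode above 0.03 m).
It fails at once if the parts tray is moved more than 40 mm (distance of tray from where it was at the start of the episode above 0.04 m).
It also fails if it takes over 48 s, if anything falls off the work surface, if the arm or the gripper's body presses on something with over 40 N, if the wrist force passes 120 N, or if a joint passes its speed limit or range.

ROBOT

A 7-joint arm with a two-finger parallel gripper is mounted at the origin on the work surface. World frame = base frame: x ahead of the robot, y to its left, z up, the work surface at z = 0. Lengths are in m, angles in rad, forces in N, time in s.
With the tool pointing down it reaches from about 0.4 to 0.75 m from the base axis. Payload 19.5 kg.
Tool frame: the origin (TCP) lies midway between the tips of the shut fingers; the grasp point (between the pads) lies 19 mm behind it; z points along the fingers, y is the direction in which the jaws open and shut (so a half turn about z gives the same grasp; the last joint's range is limited). The gripper opens to 85 mm and grips with 20 to 120 N. Pads are 22 mm wide; open, the fingers measure 114 mm over their backs; the gripper's body (76 mm by 85 mm) begins 54 mm behind the grasp point. The pads swing forward as they close: fully open they stand 13 mm farther back than shut.
Start: joints at [-1.251, 0.707, -0.028, 1.485, 0.022, 0.951, -0.075], TCP at [0.204, 0.538, 0.231] pointing down, gripper open.
Joint ranges: [-2.71, 2.71], [-0.32, 2.16], [-1.57, 1.52], [0, 2.45], [-1.46, 4.6], [0, 2.02], [-2.83, 2.83]. Speed limits (rad/s): [1.89, 1.89, 2.57, 2.57, 3.01, 3.01, 3.01].

INTERFACE

Orientations are given as [roll, pitch, yaw] about the fixed x, y, z axes, in that order (R = Rz(yaw) Ry(pitch) Rx(roll)).
In Python, from plant import arm gives the robot as it stands.
- The arm moves only by the tool servo_tool, never from a script. Its arguments are lists of equal length, an entry for each row: "travel": the shift along the tool's x, y, z in cm, a list of three; "twist": the turn about the tool's z in degrees; "gripper": the finger opening in cm, from 0 to 8.54. A call has 1 to 12 rows; each row is the pose to reach, as a shift and turn from the pose commanded when the call began, along the tool's axes at that moment; what a row does not reach only later rows make up. A row lasts 1/10 s, in which the tool goes at most 50 mm and 8.59 degrees, less where a joint would pass 70% of its speed; a pose out of reach is approached as far as the arm can. A call with a gripper value outside its range is refused whole. The fingers move at their own pace and stop on an object; "newtons" is the grip in N (left out, the last holds). Time passes only in rows, so rows that repeat a pose let the fingers close. It gives the time, the measured TCP pose, the force and the opening at its end, in the units of the state.
- arm.read_state(): the state, without advancing time (a new reading comes with each control period).
- arm.get_image(name): name is "scene" or "top" or "wrist"; returns a dict with "img" (420x560x3 uint8, red, green, blue), "z_map" (420x560 float32, m along the optical axis (not along the pixel's ray), 0 where there is no reading), "intrinsics" (3x3 intrinsics, pixels), "R" (3x3) and "t" (3): a world point X has camera coordinates R X + t; the wrist camera has in their place "tool_from_camera" (4x4, takes a point from camera to tool coordinates, whose origin is the TCP and whose axes are the flange's). Camera axes: x right, y down, z forward; pixel columns grow to the right and rows downward; lengths in m; the calibration is good to about 2 mm. A picture is of the moment at which its call begins: read the wrist's pose just before it.
- arm.close_job(): hands the job in, once; it reports no verdict.
The state is a dict: "time_s": time; "joint_pos": joint angles; "qvel": joint speeds; "joint_torque": joint torques, N m; "tool_pos": TCP position; "tool_rot": TCP orientation; "contact_force": force on the tool from outside, world axes, zero at the start; "ft_torque": the same for the moment, N m; "width": finger opening in m.
Only numpy, scipy, OpenCV 4.12 (cv2) and the standard library are available. Lean on these libraries where they do the work, as an engineer would, in place of code of your own. Each camera call takes 0.05 s, during which the arm holds its last target. There are 200 camera calls.

## Working session

There is one attempt and no reset: what is moved stays moved. The work goes in short steps, Python scripts to look and compute and a tool call to move; the robot and the scene stay as the last step left them, time stands still between calls to the robot, and variables do not carry over. Pictures are saved under pics/ and viewed, about 8 in all and at most 12, crops included, and the job is handed in when it is done.

Besides the shell and the picture viewer there is one more tool, called after "Request:" in YAML: its name, and indented under it one key for each argument. servo_tool: Moves the arm, as the interface text tells. Its arguments: {"type":"object","properties":{"travel":{"type":"array","items":{"type":"array","items":{"type":"number"}}},"twist":{"type":"array","items":{"type":"number"}},"gripper":{"type":"array","items":{"type":"number"}},"newtons":{"type":"number"}},"required":["travel","twist","gripper"]}

```bash
mkdir -p pics; ls
cat > h.py <<'E'
import numpy as np, cv2
from plant import arm
from scipy.spatial.transform import Rotation as Ro
def cloud(n):
    s=arm.read_state(); d=arm.get_image(n); K=d["intrinsics"]; z=d["z_map"]
    v,u=np.mgrid[:z.shape[0],:z.shape[1]]
    P=np.stack([(u-K[0,2])/K[0,0]*z,(v-K[1,2])/K[1,1]*z,z],-1)
    if n=="wrist":
        T=d["tool_from_camera"]; R=Ro.from_euler('xyz',s["tool_rot"]).as_matrix()
        W=(P@T[:3,:3].T+T[:3,3])@R.T+s["tool_pos"]
    else: W=(P-d["t"])@d["R"]
    W[z==0]=np.nan
    return d["img"],W
def save(n,img): cv2.imwrite(f"pics/{n}.png",img[:,:,::-1])
E
python3 - <<'E'
from h import *
s=arm.read_state(); print({k:np.round(v,3) for k,v in s.items()})
for n in("top","scene"):
    i,W=cloud(n); save(n,i); np.savez(n,i=i,W=W)
E
```

```text
pics
{'time_s': np.float64(0.0), 'joint_pos': array([-1.251,  0.707, -0.028,  1.485,  0.022,  0.951, -0.075]), 'qvel': array([ 0.001, -0.001, -0.001,  0.003,  0.001,  0.001,  0.001]), 'joint_torque': array([-1.0000e-03, -8.8320e+01,  1.2340e+00, -2.3615e+01,  1.7000e-02,
        7.0000e-03, -0.0000e+00]), 'tool_pos': array([0.203, 0.538, 0.231]), 'tool_rot': array([-3.141,  0.   ,  2.78 ]), 'contact_force': array([ 0.199,  0.412, -0.298]), 'ft_torque': array([ 0.006, -0.035,  0.018]), 'width': np.float64(0.085)}
```

View pics/top.png

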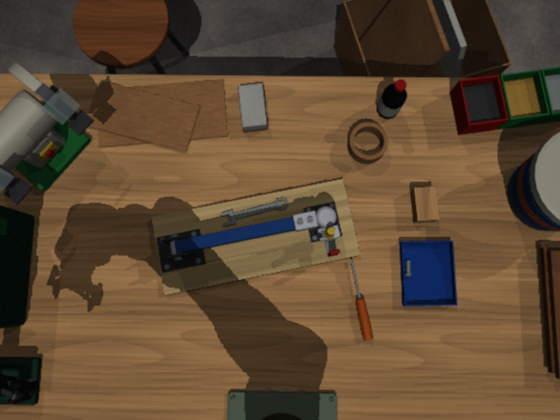

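View pics/scene.png

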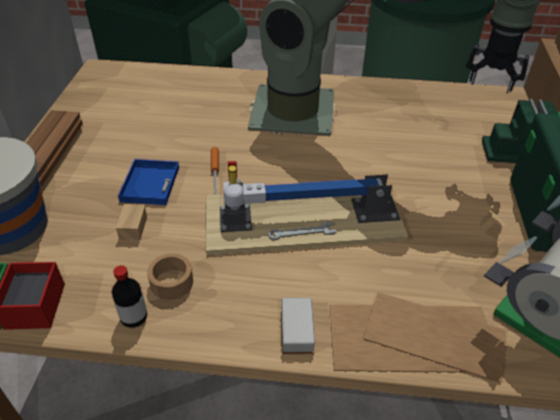

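Top view: ball socket is at (326,217), yellow pin at (330,231), red handle at (334,252). The tray is at (428,273), the offcut at (426,203) and the screwdriver at (361,300). Next I measure these.

Run:
```python
from h import *
d=np.load("top.npz"); i,W=d["i"],d["W"]
hsv=cv2.cvtColor(i,cv2.COLOR_RGB2HSV)
def m(n,lo,hi,box,zr):
    x0,x1,y0,y1=box; k=np.zeros(W.shape[:2],bool); k[y0:y1,x0:x1]=1
    k&=(cv2.inRange(hsv,np.array(lo),np.array(hi))>0)&(W[...,2]>zr[0])&(W[...,2]<zr[1])
    p=W[k]; print(n,k.sum(),"med",np.median(p,0).round(4),"min",p.min(0).round(4),"max",p.max(0).round(4)); return k,p
m("pin",(20,120,80),(35,255,255),(315,345,220,245),(.1,.2))
m("red",(0,120,60),(8,255,255),(322,345,240,262),(.1,.2))
k,p=m("tube",(100,120,40),(125,255,255),(195,300,210,255),(.08,.15))
v=np.linalg.svd(p[:,:2]-p[:,:2].mean(0),full_matrices=False)[2][0]; v*=np.sign(v[1]); print("tube dir",v,"mid",p.mean(0))
k,p=m("tray",(100,120,20),(125,255,255),(390,465,230,315),(-.01,.05))
r=cv2.minAreaRect(p[:,:2].astype(np.float32)); print(r)
k,p=m("tray rim",(100,120,20),(125,255,255),(390,465,230,315),(.015,.05)); print(cv2.minAreaRect(p[:,:2].astype(np.float32)))
m("socket",(0,0,110),(180,60,255),(312,342,203,228),(.115,.13))
m("offcut",(0,0,0),(180,255,255),(405,445,180,225),(.03,.06))
m("driver",(5,150,80),(15,255,255),(345,380,250,345),(.005,.06))
```

```text
pin 73 med [ 0.5075 -0.1059  0.1518] min [ 0.4988 -0.1156  0.1019] max [ 0.5256 -0.0965  0.1602]
red 42 med [ 0.4636 -0.1146  0.137 ] min [ 0.4574 -0.1263  0.1239] max [ 0.4685 -0.1054  0.1418]
tube 1280 med [0.5073 0.0934 0.1158] min [ 0.4706 -0.0234  0.1091] max [0.5468 0.2074 0.1243]
tube dir [-0.21180134  0.97731274] mid [0.50740692 0.0933159  0.11592191]
tray 3322 med [ 0.4242 -0.3642  0.0043] min [ 0.3447 -0.4317 -0.0063] max [ 0.5057 -0.2918  0.031 ]
((0.4261591136455536, -0.3623875379562378), (0.16078263521194458, 0.13952739536762238), 1.4269658327102661)
tray rim 444 med [ 0.4372 -0.3707  0.0233] min [ 0.3447 -0.426   0.0151] max [ 0.5042 -0.2918  0.031 ]
((0.4247890114784241, -0.3588549792766571), (0.15802378952503204, 0.13185733556747437), 1.8755278587341309)
socket 305 med [ 0.5473 -0.0907  0.1209] min [ 0.5249 -0.1189  0.1151] max [ 0.5681 -0.0648  0.1267]
offcut 794 med [ 0.5937 -0.3512  0.0444] min [ 0.5506 -0.3829  0.0304] max [ 0.6382 -0.3221  0.0534]
driver 367 med [ 0.3051 -0.1983  0.0233] min [ 0.259  -0.2185  0.0107] max [ 0.3578 -0.1781  0.03  ]
```

```bash
cat >> h.py <<'E'
B=np.array([.5475,-.0915]); YAW=.2134
ex=np.array([np.cos(YAW),np.sin(YAW)]); ey=np.array([-ex[1],ex[0]])
def go(p,yaw):
    s=arm.read_state(); R=Ro.from_euler('xyz',s["tool_rot"]).as_matrix()
    d=(yaw-s["tool_rot"][2]+np.pi)%(2*np.pi)-np.pi
    print("pos",s["tool_pos"].round(4),"rot",s["tool_rot"].round(3),"t",s["time_s"],"-> travel cm",(100*R.T@(np.array(p)-s["tool_pos"])).round(2),"twist",round(-np.degrees(d),1))
E
python3 -c "
from h import *
go([*(B-.04*ex),.24],np.pi+YAW)"
```

```text
pos [0.2034 0.5376 0.2309] rot [-3.141  0.     2.78 ] t 0.1 -> travel cm [-51.09 -48.83  -0.86] twist -33.0
```

Request:
servo_tool:
  travel:
    - [-51.1,-48.8,-0.9]
    - [-51.1,-48.8,-0.9]
    - [-51.1,-48.8,-0.9]
    - [-51.1,-48.8,-0.9]
    - [-51.1,-48.8,-0.9]
    - [-51.1,-48.8,-0.9]
    - [-51.1,-48.8,-0.9]
    - [-51.1,-48.8,-0.9]
    - [-51.1,-48.8,-0.9]
    - [-51.1,-48.8,-0.9]
    - [-51.1,-48.8,-0.9]
    - [-51.1,-48.8,-0.9]
  twist: [-33,-33,-33,-33,-33,-33,-33,-33,-33,-33,-33,-33]
  gripper: [4.5,4.5,4.5,4.5,4.5,4.5,4.5,4.5,4.5,4.5,4.5,4.5]

```text
time_s: 1.3
tool_pos: [0.4631, -0.0055, 0.239]
tool_rot: [3.142, -0.0, -2.928]
contact_force: [1.5, 1.1, -0.0]
width: 0.0448
```

```bash
python3 -c "
from h import *
go([*(B-.04*ex),.24],np.pi+YAW); print(arm.read_state()['joint_pos'].round(2))"
```

```text
pos [ 0.4631 -0.0055  0.239 ] rot [ 3.142 -0.    -2.928] t 1.3 -> travel cm [ -2.42 -10.19  -0.1 ] twist 0.0
[ 0.12  0.54 -0.3   1.86  0.22  0.77  1.49]
```

Request:
servo_tool:
  travel:
    - [-2.4,-10.2,-0.1]
    - [-2.4,-10.2,-0.1]
    - [-2.4,-10.2,-0.1]
    - [-2.4,-10.2,-0.1]
    - [-2.4,-10.2,-0.1]
    - [-2.4,-10.2,-0.1]
  twist: [0,0,0,0,0,0]
  gripper: [4.5,4.5,4.5,4.5,4.5,4.5]

```text
time_s: 1.9
tool_pos: [0.5076, -0.0966, 0.2401]
tool_rot: [3.141, 0.0, -2.926]
contact_force: [0.8, -0.0, 0.1]
width: 0.0452
```

Run:
```python
from h import *
go([*(B-.04*ex),.24],np.pi+YAW)
i,W=cloud("wrist"); save("w1",i)
hsv=cv2.cvtColor(i,cv2.COLOR_RGB2HSV)
def rep(n,lo,hi,z0,z1):
    k=(cv2.inRange(hsv,np.array(lo),np.array(hi))>0)&(W[...,2]>z0)&(W[...,2]<z1)
    p=W[k]; q=np.argwhere(k)
    if len(p): print(n,len(p),p.mean(0).round(4),p.min(0).round(4),p.max(0).round(4),"px",q.mean(0).round(),
      "board",((p[:,:2].mean(0)-B)@ex).round(4),((p[:,:2].mean(0)-B)@ey).round(4), "mid bbox board", [((lambda a:(a.min()+a.max())/2)((p[:,:2]-B)@e)).round(4) for e in (ex,ey)])
rep("pintop",(20,100,60),(36,255,255),.149,.16)
rep("pin all",(20,100,60),(36,255,255),.1,.16)
rep("red top",(0,120,50),(8,255,255),.132,.142)
rep("red all",(0,120,50),(8,255,255),.08,.142)
rep("socket top",(0,0,60),(180,70,255),.119,.128)
```

```text
pos [ 0.5076 -0.0966  0.2401] rot [ 3.141  0.    -2.926] t 1.9 -> travel cm [-0.01 -0.35  0.01] twist 0.1
pintop 623 [ 0.5084 -0.1059  0.1536] [ 0.4991 -0.1148  0.1497] [ 0.5174 -0.097   0.1561] px [217. 261.] board -0.0413 -0.0058 mid bbox board [np.float64(-0.0412), np.float64(-0.0059)]
pin all 1185 [ 0.5055 -0.1063  0.1361] [ 0.4961 -0.1185  0.1004] [ 0.5293 -0.0944  0.1561] px [206. 262.] board -0.0442 -0.0056 mid bbox board [np.float64(-0.0373), np.float64(-0.0067)]
red top 543 [ 0.4628 -0.1156  0.1365] [ 0.4562 -0.1273  0.1325] [ 0.4695 -0.1041  0.1394] px [140. 262.] board -0.0879 -0.0056 mid bbox board [np.float64(-0.0877), np.float64(-0.0058)]
red all 600 [ 0.4623 -0.1156  0.1349] [ 0.4562 -0.1273  0.1075] [ 0.4695 -0.1041  0.1394] px [140. 262.] board -0.0884 -0.0055 mid bbox board [np.float64(-0.0878), np.float64(-0.0058)]
socket top 4324 [ 0.5409 -0.0753  0.1209] [ 0.5143 -0.1191  0.119 ] [ 0.5693 -0.0219  0.1266] px [254. 294.] board -0.003 0.0173 mid bbox board [np.float64(-0.0012), np.float64(0.0213)]
```

View pics/w1.png

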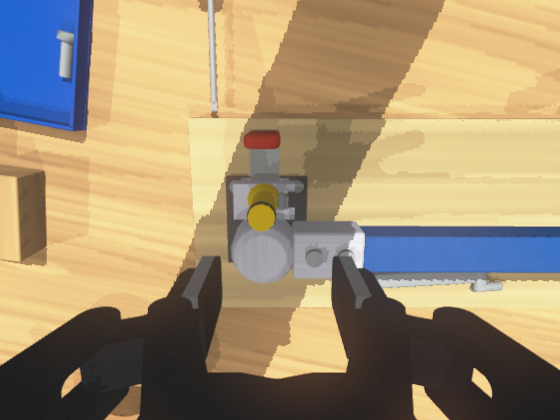

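Wrist view: pin top is at (261,217), red handle at (262,140), and nothing stands beside the pin where the jaws go. The ball's y estimate was off by 6 mm, so I correct it.

```bash
sed -i 's/^B=.*/B=np.array([.5477,-.0973]); YAW=.2134/' h.py; python3 -c "
from h import *
go([.5082,-.1059,.119],np.pi+YAW)"
```

```text
pos [ 0.5076 -0.0968  0.2402] rot [-3.142  0.    -2.926] t 1.95 -> travel cm [ 0.14 -0.9  12.12] twist 0.1
```

Request:
servo_tool:
  travel:
    - [0.1,-0.9,3]
    - [0.1,-0.9,6]
    - [0.1,-0.9,9]
    - [0.1,-0.9,11]
    - [0.1,-0.9,12.1]
    - [0.1,-0.9,12.1]
    - [0.1,-0.9,12.1]
    - [0.1,-0.9,12.1]
    - [0.1,-0.9,12.1]
    - [0.1,-0.9,12.1]
    - [0.1,-0.9,12.1]
  twist: [0,0,0,0,0,0,0,0,0,0,0]
  gripper: [4.5,4.5,4.5,4.5,4.5,4.5,1,1,1,1,1]
  newtons: 60

```text
time_s: 3.05
tool_pos: [0.5092, -0.1069, 0.1199]
tool_rot: [-3.141, 0.002, -2.928]
contact_force: [-0.8, 1.4, 7.9]
width: 0.0159
```

Request:
servo_tool:
  travel:
    - [0,0,-0.5]
    - [0,0,-1]
    - [0,0,-1.5]
    - [0,0,-2.5]
    - [0,0,-3.5]
    - [0,0,-5]
    - [0,0,-7]
    - [0,0,-9]
    - [0,0,-11]
    - [0,0,-11]
    - [0,0,-11]
  twist: [0,0,0,0,0,0,0,0,0,0,0]
  gripper: [1,1,1,1,1,1,1,1,1,1,1]

```text
time_s: 4.15
tool_pos: [0.5087, -0.107, 0.2294]
tool_rot: [-3.141, 0.001, -2.927]
contact_force: [-0.2, -0.3, -1.8]
width: 0.0162
```

Run:
```python
from h import *
go([.425,-.368,.23],np.pi+YAW); print(arm.read_state()['joint_pos'].round(2))
i,W=cloud("wrist"); save("w2",i)
```

```text
pos [ 0.5087 -0.107   0.2294] rot [-3.141e+00  1.000e-03 -2.927e+00] t 4.15 -> travel cm [ 13.72 -23.73  -0.06] twist 0.0
[ 0.32  0.64 -0.31  1.68  0.24  0.86  1.69]
```

View pics/w2.png

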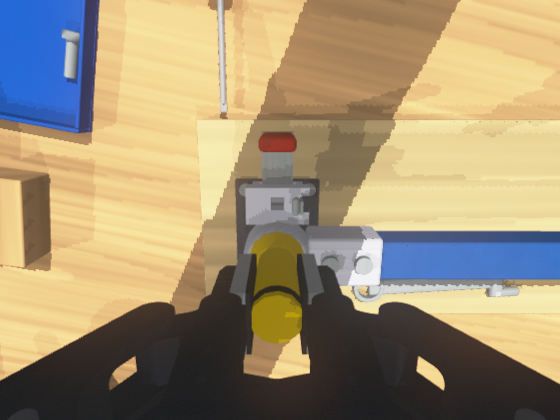

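Wrist view: the pin is in the jaws at (277,290), and the lug's hole at (278,203) is empty. Now to the tray.

Request:
servo_tool:
  travel:
    - [13.7,-23.7,0]
    - [13.7,-23.7,0]
    - [13.7,-23.7,0]
    - [13.7,-23.7,0]
    - [13.7,-23.7,0]
    - [13.7,-23.7,0]
    - [13.7,-23.7,0]
    - [13.7,-23.7,0]
    - [13.7,-23.7,0]
    - [13.7,-23.7,0]
    - [13.7,-23.7,0]
    - [13.7,-23.7,0]
  twist: [0,0,0,0,0,0,0,0,0,0,0,0]
  gripper: [1,1,1,1,1,1,1,1,1,1,1,1]

```text
time_s: 5.4
tool_pos: [0.4254, -0.3673, 0.229]
tool_rot: [-3.141, -0.0, -2.927]
contact_force: [-0.4, -1.2, -1.1]
width: 0.0167
```

Run:
```python
from h import *
go([.425,-.368,.054],np.pi+YAW); print(arm.read_state()['joint_pos'].round(2))
```

```text
pos [ 0.4254 -0.3673  0.229 ] rot [-3.141 -0.    -2.927] t 5.4 -> travel cm [ 0.06 -0.06 17.5 ] twist 0.1
[ 0.84  0.7  -0.35  1.53  0.28  0.96  2.19]
```

Request:
servo_tool:
  travel:
    - [0,0,4]
    - [0,0,8]
    - [0,0,12]
    - [0,0,15]
    - [0,0,16.5]
    - [0,0,17.3]
    - [0,0,17.6]
    - [0,0,17.6]
    - [0,0,17.6]
  twist: [0,0,0,0,0,0,0,0,0]
  gripper: [1,1,1,1,1,1,1,1,1]

```text
time_s: 6.3
tool_pos: [0.4255, -0.3679, 0.0538]
tool_rot: [-3.141, 0.001, -2.928]
contact_force: [0.7, -0.5, -0.5]
width: 0.0159
```

Request:
servo_tool:
  travel:
    - [0,0,0]
    - [0,0,0]
    - [0,0,0]
    - [0,0,0]
    - [0,0,0]
    - [0,0,-2]
    - [0,0,-6]
    - [0,0,-11]
    - [0,0,-15]
    - [0,0,-15]
    - [0,0,-15]
  twist: [0,0,0,0,0,0,0,0,0,0,0]
  gripper: [3,5,7,7,7,7,7,7,7,7,7]

```text
time_s: 7.4
tool_pos: [0.4252, -0.3678, 0.2035]
tool_rot: [-3.141, 0.001, -2.928]
contact_force: [-0.1, 0.2, -0.5]
width: 0.07
```

Run:
```python
from h import *
go([*(B-.087*ex),.24],np.pi/2+YAW); go([*(B-.087*ex),.24],-np.pi/2+YAW);print(arm.read_state()['joint_pos'].round(2))
i,W=cloud("wrist"); save("w3",i)
hsv=cv2.cvtColor(i,cv2.COLOR_RGB2HSV)
k=(cv2.inRange(hsv,np.array((20,100,60)),np.array((36,255,255)))>0)&(W[...,2]<.1)&(W[...,2]>-.01)&(W[...,1]<-.29)&(W[...,1]>-.44)
k=cv2.morphologyEx(k.astype(np.uint8),cv2.MORPH_OPEN,np.ones((5,5)))>0
p=W[k]; print(len(p),p.mean(0).round(3),p.min(0).round(3),p.max(0).round(3))
```

```text
pos [ 0.4252 -0.3678  0.2035] rot [-3.141e+00  1.000e-03 -2.928e+00] t 7.4 -> travel cm [-9.01 23.83 -3.67] twist 90.0
pos [ 0.4252 -0.3678  0.2035] rot [-3.141e+00  1.000e-03 -2.928e+00] t 7.4 -> travel cm [-9.01 23.83 -3.67] twist -90.0
[ 0.83  0.73 -0.35  1.57  0.3   0.89  2.17]
3442 [ 0.332 -0.364  0.017] [ 0.249 -0.44  -0.002] [ 0.456 -0.29   0.086]
```

View pics/w3.png

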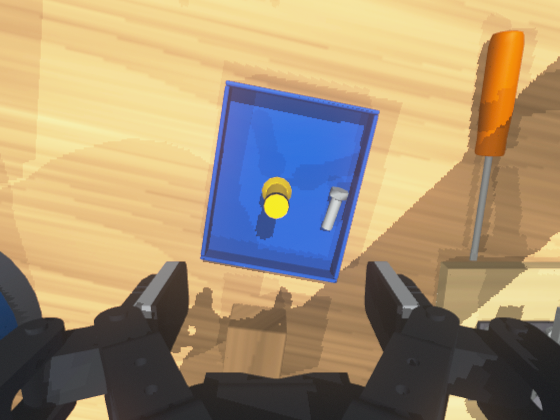

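The pin was upright at (276,200) in mid tray when the picture was taken. I move on to the latch and check the pin again from the top camera.

Request:
servo_tool:
  travel:
    - [0,0,-3.7]
    - [-9,23.8,-3.7]
    - [-9,23.8,-3.7]
    - [-9,23.8,-3.7]
    - [-9,23.8,-3.7]
    - [-9,23.8,-3.7]
    - [-9,23.8,-3.7]
    - [-9,23.8,-3.7]
    - [-9,23.8,-3.7]
    - [-9,23.8,-3.7]
    - [-9,23.8,-3.7]
    - [-9,23.8,-3.7]
  twist: [0,8,16,24,32,40,48,56,64,72,80,90]
  gripper: [3,3,3,3,3,3,3,3,3,3,3,3]

```text
time_s: 8.65
tool_pos: [0.4622, -0.1159, 0.239]
tool_rot: [-3.14, -0.0, 1.804]
contact_force: [0.2, 0.3, 0.2]
width: 0.0297
```

Run:
```python
from h import *
i,W=cloud("top")
save("t2",cv2.resize(i[180:320,300:480],None,fx=3,fy=3))
hsv=cv2.cvtColor(i,cv2.COLOR_RGB2HSV)
k=(cv2.inRange(hsv,np.array((20,120,80)),np.array((35,255,255)))>0); k[:235]=0;k[310:]=0;k[:,:400]=0;k[:,458:]=0
p=W[k]; print("pin",len(p),p.mean(0).round(3),p.min(0).round(3),p.max(0).round(3))
i,W=cloud("wrist"); save("w4",i)
hsv=cv2.cvtColor(i,cv2.COLOR_RGB2HSV)
k=((cv2.inRange(hsv,np.array((0,120,50)),np.array((8,255,255)))>0)&(W[...,2]>.128)&(W[...,2]<.145))
p=W[k]; print("red",len(p),p.mean(0).round(4),[((lambda a:(a.min()+a.max())/2)((p[:,:2]-B)@e)).round(4) for e in (ex,ey)])
go([*(B-.087*ex),.24],np.pi/2+YAW); print(arm.read_state()['joint_pos'].round(2))
```

```text
pin 69 [ 0.425 -0.366  0.066] [ 0.416 -0.4   -0.   ] [ 0.44  -0.355  0.088]
red 467 [ 0.4627 -0.114   0.1364] [np.float64(-0.0866), np.float64(0.0008)]
pos [ 0.4622 -0.1157  0.239 ] rot [-3.14  -0.     1.807] t 8.75 -> travel cm [-0.01  0.04 -0.1 ] twist 1.3
[ 0.09  0.56  0.14  1.82 -0.11  0.77  0.53]
```

View pics/t2.png

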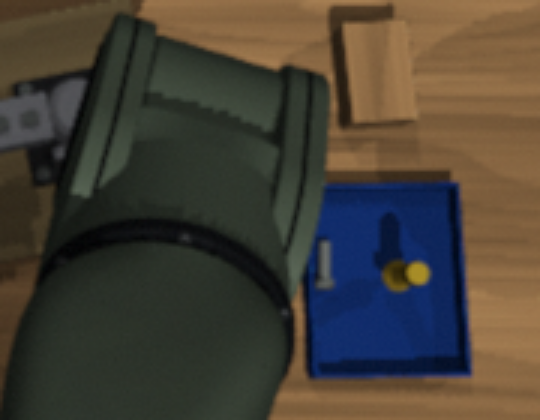

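The pin still stands on its tip, with its handle top at z 0.088. It should lie in the tray, so I will tip it gently toward the far corner, away from the bolt.

Run:
```python
from h import *
R=Ro.from_euler('xyz',arm.read_state()["tool_rot"]).as_matrix()
go([.467,-.342,.20],1.805);go([.467,-.342,.07],1.805)
print("push vec", (R.T@np.array([-.064,-.040,0])*100).round(2))
```

```text
pos [ 0.4622 -0.1157  0.239 ] rot [-3.14  -0.     1.807] t 8.75 -> travel cm [-22.11  -4.82   3.91] twist 0.1
pos [ 0.4622 -0.1157  0.239 ] rot [-3.14  -0.     1.807] t 8.75 -> travel cm [-22.11  -4.8   16.91] twist 0.1
push vec [-2.39 -7.16  0.01]
```

Request:
servo_tool:
  travel:
    - [-22.1,-4.8,0]
    - [-22.1,-4.8,0]
    - [-22.1,-4.8,0]
    - [-22.1,-4.8,0]
    - [-22.1,-4.8,0]
    - [-22.1,-4.8,0]
    - [-22.1,-4.8,0]
    - [-22.1,-4.8,5]
    - [-22.1,-4.8,10]
    - [-22.1,-4.8,14]
    - [-22.1,-4.8,16.5]
    - [-22.1,-4.8,16.5]
  twist: [0,0,0,0,0,0,0,0,0,0,0,0]
  gripper: [0,0,0,0,0,0,0,0,0,0,0,0]

```text
time_s: 9.95
tool_pos: [0.4673, -0.3398, 0.0723]
tool_rot: [-3.139, -0.004, 1.813]
contact_force: [-0.3, 0.8, 0.8]
width: -0.0003
```

Request:
servo_tool:
  travel:
    - [-0.4,-1.2,0]
    - [-0.8,-2.4,0]
    - [-1.2,-3.6,0]
    - [-1.5,-4.5,0]
    - [-1.8,-5.4,0]
    - [-1.8,-5.4,0]
    - [-1,-3,-3]
    - [0,0,-8]
    - [0,0,-13]
    - [0,0,-16.5]
  twist: [0,0,0,0,0,0,0,0,0,0]
  gripper: [0,0,0,0,0,0,0,0,0,0]

```text
time_s: 10.95
tool_pos: [0.4693, -0.3408, 0.2424]
tool_rot: [3.141, 0.0, 1.812]
contact_force: [-0.2, 0.1, -0.0]
width: 0.0001
```

Run:
```python
from h import *
i,W=cloud("wrist"); save("w5",i)
go([*(B-.087*ex),.23],np.pi/2+YAW); print(arm.read_state()['joint_pos'].round(2))
```

```text
pos [ 0.4704 -0.3424  0.2487] rot [3.136 0.007 1.811] t 11.0 -> travel cm [22.22  4.63  1.75] twist 1.5
[ 0.52  0.7   0.11  1.44 -0.08  0.99  0.89]
```

View pics/w5.png

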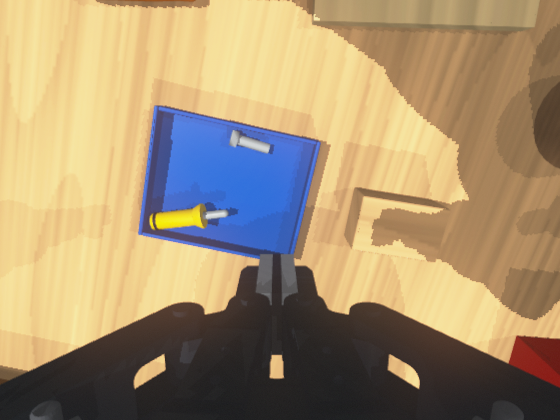

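The pin now lies flat in the tray, handle at (180,217) and tip at (235,212). Next the latch.

Request:
servo_tool:
  travel:
    - [22.2,4.6,1.7]
    - [22.2,4.6,1.7]
    - [22.2,4.6,1.7]
    - [22.2,4.6,1.7]
    - [22.2,4.6,1.7]
    - [22.2,4.6,1.7]
    - [22.2,4.6,1.7]
    - [22.2,4.6,1.7]
    - [22.2,4.6,1.7]
    - [22.2,4.6,1.7]
  twist: [1.5,1.5,1.5,1.5,1.5,1.5,1.5,1.5,1.5,1.5]
  gripper: [2.4,2.4,2.4,2.4,2.4,2.4,2.4,2.4,2.4,2.4]

```text
time_s: 12.0
tool_pos: [0.4603, -0.1161, 0.2229]
tool_rot: [-3.142, 0.0, 1.782]
contact_force: [0.4, 0.3, -0.1]
width: 0.0237
```

Run:
```python
from h import *
i,W=cloud("wrist"); save("w6",i)
hsv=cv2.cvtColor(i,cv2.COLOR_RGB2HSV)
k=((cv2.inRange(hsv,np.array((0,120,50)),np.array((8,255,255)))>0)&(W[...,2]>.128)&(W[...,2]<.145))
p=W[k]; print("red",len(p),p.mean(0).round(4),[((lambda a:(a.min()+a.max())/2)((p[:,:2]-B)@e)).round(4) for e in (ex,ey)])
go([*(B-.087*ex),.098],np.pi/2+YAW)
```

```text
red 540 [ 0.4626 -0.1142  0.1364] [np.float64(-0.0868), np.float64(0.0004)]
pos [ 0.4603 -0.116   0.2229] rot [-3.141  0.     1.782] t 12.05 -> travel cm [-0.02  0.24 12.49] twist -0.1
```

View pics/w6.png

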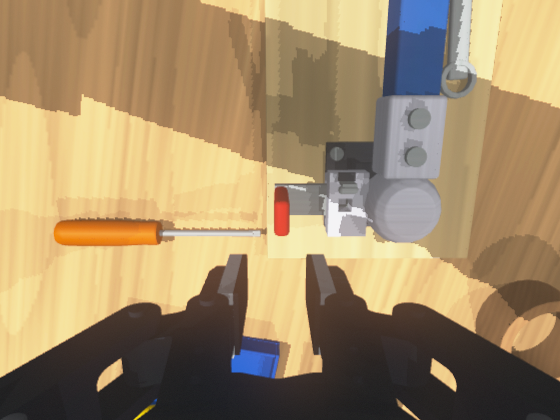

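Wrist view: the red handle at (282,210) is centred between the jaws. Descend and grip.

Request:
servo_tool:
  travel:
    - [0,0.2,4]
    - [0,0.2,8]
    - [0,0.2,10.5]
    - [0,0.2,12]
    - [0,0.2,12.4]
    - [0,0.2,12.4]
    - [0,0.2,12.4]
    - [0,0.2,12.4]
    - [0,0.2,12.4]
    - [0,0.2,12.4]
  twist: [0,0,0,0,0,0,0,0,0,0]
  gripper: [2.4,2.4,2.4,2.4,2.4,2.4,0.2,0.2,0.2,0.2]
  newtons: 80

```text
time_s: 13.05
tool_pos: [0.4631, -0.1151, 0.0996]
tool_rot: [3.14, 0.001, 1.783]
contact_force: [4.6, 0.6, 7.9]
width: 0.0092
```

Run:
```python
from h import *
s=arm.read_state(); p=s["tool_pos"]; z=p[2]
go([*(p[:2]-.0105*ex),z],np.pi/2+YAW)
h=np.array([-.36,z+.019-.101])
for th in (.06,.12,.18,.226):
    c,sn=np.cos(th),np.sin(th); q=np.array([h[0]*c+h[1]*sn,-h[0]*sn+h[1]*c])-h
    print("coupler dz",360*sn+21*(c-1)); go([*(p[:2]-.0105*ex+q[0]*ey),z+q[1]],np.pi/2+YAW)
```

```text
pos [ 0.4631 -0.1151  0.0996] rot [3.140e+00 1.000e-03 1.783e+00] t 13.05 -> travel cm [-0.   -1.05 -0.  ] twist -0.0
coupler dz 21.54925367123934
pos [ 0.4631 -0.1151  0.0996] rot [3.140e+00 1.000e-03 1.783e+00] t 13.05 -> travel cm [ 0.17 -1.05 -2.16] twist -0.0
coupler dz 42.94537597694216
pos [ 0.4631 -0.1151  0.0996] rot [3.140e+00 1.000e-03 1.783e+00] t 13.05 -> travel cm [ 0.46 -1.04 -4.3 ] twist -0.0
coupler dz 64.11136398184726
pos [ 0.4631 -0.1151  0.0996] rot [3.140e+00 1.000e-03 1.783e+00] t 13.05 -> travel cm [ 0.89 -1.04 -6.42] twist -0.0
coupler dz 80.13515680863034
pos [ 0.4631 -0.1151  0.0996] rot [3.140e+00 1.000e-03 1.783e+00] t 13.05 -> travel cm [ 1.3  -1.04 -8.03] twist -0.0
```

Request:
servo_tool:
  travel:
    - [0,-0.3,0]
    - [0,-0.6,0]
    - [0,-0.9,0]
    - [0,-1.1,0]
    - [0,-1.1,0]
    - [0,-1.1,0]
  twist: [0,0,0,0,0,0]
  gripper: [0.2,0.2,0.2,0.2,0.2,0.2]

```text
time_s: 13.65
tool_pos: [0.4525, -0.1174, 0.0995]
tool_rot: [3.139, 0.001, 1.783]
contact_force: [6.8, 0.3, 6.7]
width: 0.0091
```

Run:
```python
from h import *
p=arm.read_state()["tool_pos"]; print(p.round(4),"moved -x mm",(p[:2]-[.4631,-.1151])@ex*-1000, arm.read_state()["contact_force"].round(1))
i,W=cloud("wrist")
hsv=cv2.cvtColor(i,cv2.COLOR_RGB2HSV)
k=((cv2.inRange(hsv,np.array((0,120,50)),np.array((8,255,255)))>0)&(W[...,2]>.1)&(W[...,2]<.145))
q=W[k]; print("red",len(q),[((lambda a:(a.min()+a.max())/2)((q[:,:2]-B)@e)).round(4) for e in (ex,ey)])
```

```text
[ 0.4525 -0.1174  0.0995] moved -x mm 10.817377938576852 [6.8 0.3 6.7]
red 2815 [np.float64(-0.0977), np.float64(0.0002)]
```

The latch is out about 10.8 mm, with 6.8 N of spring load. Now lift along the arc.

Request:
servo_tool:
  travel:
    - [0,0,-0.4]
    - [0.05,0,-1.1]
    - [0.17,0,-2.1]
    - [0.3,0,-3.2]
    - [0.46,0,-4.3]
    - [0.65,0,-5.4]
    - [0.9,0,-6.4]
    - [1.1,0,-7.2]
    - [1.25,0,-7.8]
    - [1.3,0,-8]
    - [1.3,0,-8]
    - [1.3,0,-8]
  twist: [0,0,0,0,0,0,0,0,0,0,0,0]
  gripper: [0.2,0.2,0.2,0.2,0.2,0.2,0.2,0.2,0.2,0.2,0.2,0.2]

```text
time_s: 14.9
tool_pos: [0.4498, -0.1054, 0.1794]
tool_rot: [3.139, 0.002, 1.783]
contact_force: [8.0, -5.5, -2.8]
width: 0.0091
```

Request:
servo_tool:
  travel:
    - [0,0,0]
    - [0,0,0]
    - [0,0,0]
    - [0,0,0]
    - [0,0,0]
    - [0,0,0]
  twist: [0,0,0,0,0,0]
  gripper: [0.2,0.2,0.2,0.2,0.2,0.2]

```text
time_s: 15.5
tool_pos: [0.4498, -0.1054, 0.1793]
tool_rot: [3.139, 0.002, 1.783]
contact_force: [7.2, -4.9, -2.7]
width: 0.0093
```

Run:
```python
from h import *
s=arm.read_state(); print(s["tool_pos"].round(4),s["contact_force"].round(1),s["width"])
i,W=cloud("scene"); save("s2",cv2.resize(i[110:280,90:420],None,fx=2.4,fy=2.4))
hsv=cv2.cvtColor(i,cv2.COLOR_RGB2HSV)
a=(W[...,:2]-B)@ex; b=(W[...,:2]-B)@ey
k=(abs(a)<.02)&(abs(b-.015)<.02)&(W[...,2]>.12)&(cv2.inRange(hsv,np.array((0,0,60)),np.array((180,60,255)))>0)
print("socket z",len(W[k]),np.percentile(W[k][:,2],[5,50,95]).round(4))
k=(cv2.inRange(hsv,np.array((20,120,80)),np.array((35,255,255)))>0)&(W[...,1]<-.29)&(W[...,1]>-.43)&(W[...,0]>.35)&(W[...,0]<.5)
print("pin",k.sum(),W[k].min(0).round(3),W[k].max(0).round(3))
k=(cv2.inRange(hsv,np.array((100,120,40)),np.array((125,255,255)))>0)&(abs(a)<.014)&(b>.08)&(b<.32)&(W[...,2]>.1)
f=np.polyfit(b[k],W[k][:,2],1); print("tube slope",f, "coupler rise est",360*np.sin(-np.arctan(f[0])))
```

```text
[ 0.4498 -0.1054  0.1793] [ 7.2 -4.9 -2.7] 0.009260690691932237
socket z 178 [0.1747 0.1971 0.2023]
pin 74 [ 0.35  -0.419  0.001] [ 0.412 -0.386  0.027]
tube slope [-0.22287878  0.19390688] coupler rise est 78.31479211039093
```

View pics/s2.png

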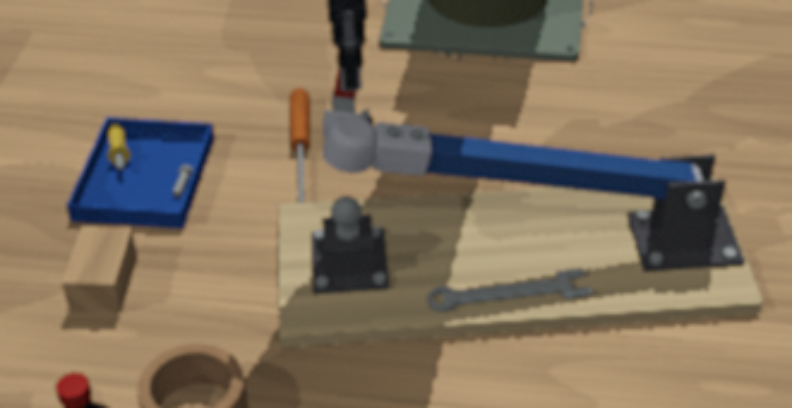

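The coupler is at (350,140), clear above the ball at (346,208). The pin lies in the tray at (118,145), and the spanner, driver and offcut are where they were. I hand in.

```bash
python3 -c "
from plant import arm
print(arm.close_job())"
```

```text
the job is handed in; nothing more can be done
None
```

The drawbar is uncoupled, and the gripper is still holding it up by the red latch handle. I handed the job in at about 15.6 s of the 48 s; no verdict was reported.

- **Pin:** I pulled it up out of the lug and set it in the tray. It stayed standing on its tip there, so I tipped it over with the shut fingers. The last pictures show it lying inside the tray walls, with its highest point at 27 mm.
- **Latch:** I pulled it out about 10.8 mm against roughly 7 N of spring while the coupler was still on the ball, then lifted the drawbar along its arc about the hinge.
- **Last checks:** The slope of the tube gives a coupler rise of about 78 mm, and the socket top reads about 0.20 m. The hold was steady over 0.6 s, with the fingers 9 mm apart on the handle. In the last picture the coupler is clear of the ball, and the tray, spanner, screwdriver and offcut look unmoved. The tape roll is only partly in that view, but nothing went near it.
- **Readings that disagreed:** My first estimate of the ball's position was 6 mm off along the drawbar, and I corrected it from the wrist camera before gripping. I measured none of the loose things again at the end. I also could not check directly that the grip on the latch handle counts as contact with the drawbar.

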